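# Null the torsion balance

## Task

Weigh the jar on the torsion balance: take the grip of the hand lever and work it so that the beam's pointer comes into the middle zone of the scale and stays inside it for at least eight seconds without a break; the beam will not stay there by itself. Move the beam only through the lever and gently, without letting it swing fast, never touch the beam, pans or jar, and leave the other things on the bench where they are. The program finishes while still holding the lever, with the pointer calmly on the middle mark (it has to remain near it for another second with the arm held still).

Things in the scene. Friction and masses are not known exactly. Their poses are not given: they have to be found in the camera images.
- stand: Grey stand of a laboratory torsion balance, fixed to the bench: base plate 150 x 520 x 20 mm and a central post. Origin on the bench under the post; its x axis points away from the robot (turned up to 0.3 rad), y to the left along the beam, z up. Its yaw gives the pivot axis (= stand x).
- pivot (a point): Centre of the pivot shaft, 150 mm above the stand's origin. Beam and hand lever both turn about the stand's x axis through this point.
- beam (a joint): Tilt of the beam against the stand, rad; 0 = level, pointer on the middle mark; positive = left (+y, jar) end up, pointer end down. Stops at -0.25 and +0.25; it starts at rest on the -0.25 stop (jar end down). Pivot without dry friction, viscous damping (air vane) 0.06 N m s/rad. Inertia of the loaded beam about the pivot 0.0233 kg m2.
- lever (a joint): Angle of the hand lever RELATIVE TO THE BEAM, rad, -1.2 to 1.2 (lever against the vertical = beam + lever); positive turns the grip to the stand's -y (right). Moment of the spring on the beam = 0.25 N m/rad x this angle. Let go, the lever just swings along with the beam at 0.
- spring_hub (a point): Hub of the hand lever, on the pivot axis 46 mm towards the robot from the pivot. In it a spiral spring of nominally 0.25 N m/rad with damping 0.02 N m s/rad is the only link between lever and beam. To hold the beam level the lever has to stand 0.05 to 0.7 rad to the right of upright, depending on the jar's mass.
- handle: Steel hand lever, upright flat arm with a round grey grip bar on top, on the robot's side of the post. Origin at the pivot; z points along the lever, x along the pivot axis. 50 g.
- lever_grip (a point): Middle of the round grip bar: 18 mm in diameter, 60 mm long, parallel to stand x (pinch from above, fingers closing along stand y). 82 mm from the pivot towards the robot (stand -x) and 120 mm off the pivot axis: at lever angle a against the vertical it lies 120 sin(a) mm to the stand's -y and 120 cos(a) mm above the pivot.
- crossbeam: Aluminium beam (240 g) with two round pans of 84 mm, centres 150 mm left and right of the pivot; carries jar, counterweight and sensitivity weight. It swings in a plane 50 mm beyond the pivot point (stand +x). Origin at the pivot, x along the pivot axis, y along the beam to the left.
- sens_weight: Brass sensitivity weight, 52 mm disc, 330 g, on the stalk 105 mm above the beam's pivot; origin at the pivot. It makes the loaded beam top heavy: gravity adds about 0.316 N m per rad of tilt in the direction of the tilt, more than the spring gives back, so with the lever held still the beam drifts off level and falls to a stop (time constant about 1.4 s).
- counterweight: Steel weight of 300 g on the right pan, 50 mm in diameter, 44 mm high; origin at the pivot. Gravity moment of the loaded beam at level (jar outweighs it): about -0.084 N m nominal, -0.02 to -0.15 with the jar's mass (negative = jar end down).
- pointer_tip (a point): Tip of the black pointer at the right end of the beam, 225 mm from the pivot along the beam and 30 mm below it.
- scale_mid (a point): Middle mark of the white scale plate behind the pointer tip, 120 mm above the bench. The middle zone between the two thick black bars reaches 22.5 mm above and below it: beam tilts of -0.1 to 0.1 rad.
- jar: White plastic jar being weighed, 60 mm in diameter, 84 mm high, clipped on the left pan, 360 g nominal, truly up to 12 % more or less. Origin at the centre of its underside.
- reagent_a: Bystander: white bottle 52 mm in diameter, 125 mm high, loose; origin under its centre.
- reagent_b: Bystander: white bottle like reagent_a, loose.
- amber: Bystander: amber bottle 72 mm in diameter, 150 mm high, loose.
- bowl: Bystander: steel bowl 170 mm wide, 70 mm high, loose.
- pot: Bystander: white jar 64 mm in diameter, 70 mm high, loose on the bench on the robot's side of the balance.
- beaker: Bystander: glass beaker 70 mm wide, 90 mm high, loose on the robot's side of the balance.
- spare_weight: Bystander: steel weight 44 mm in diameter, 30 mm high, loose on the robot's side of the balance.

How it is judged:
By the outcome, as a careful person would: the job done as asked, in the order asked, and still so for the second after the job is handed in, while the arm keeps its last pose, push and grip.
It also fails if it takes over 51 s, if anything falls off the work surface, if the arm or the gripper's body presses on something with over 40 N, if the wrist force passes 120 N, or if a joint passes its speed limit or range.

## Robot

A 6-joint arm with a two-finger parallel gripper is mounted at the origin on the work surface. World frame = base frame: x ahead of the robot, y to its left, z up, the work surface at z = 0. Lengths are in m, angles in rad, forces in N, time in s.
With the tool pointing down it reaches from about 0.4 to 0.825 m from the base axis. Payload 7 kg.
Tool frame: the origin (TCP) lies midway between the tips of the shut fingers; the grasp point (between the pads) lies 19 mm behind it; z points along the fingers, y is the direction in which the jaws open and shut (so a half turn about z gives the same grasp; the last joint's range is limited). The gripper opens to 85 mm and grips with 20 to 120 N. Pads are 22 mm wide; open, the fingers measure 114 mm over their backs; the gripper's body (76 mm by 85 mm) begins 54 mm behind the grasp point. The pads swing forward as they close: fully open they stand 13 mm farther back than shut.
Start: joints at [0.288, 0.359, 0.012, 0, -1.224, -0.288], TCP at [0.675, -0, 0.231] pointing down, gripper open.
Joint ranges: [-3.07, 3.07], [-1.43, 2.12], [-1.02, 1.25], [-3.03, 1.67], [-3.05, -0], [-3.03, 3.03]. Speed limits (rad/s): [2.39, 2.39, 3.01, 3.14, 3.14, 3.14].

## Interface

Orientations are given as a unit quaternion [x, y, z, w].
In Python, from bench import r gives the robot as it stands. Calls block until the motion is done:
- r.move_to(position, orientation): joint-space move of the TCP to a pose.
- r.move_linear(position, frame=None, speed=0.15): straight line of the TCP; frame=None keeps the orientation; speed is the mean speed in m/s.
- r.goto_joints(angles): joint-space move.
- r.command_gripper(opening): opening from 0.0 (shut) to 1.0 (fully open); the grip force is fixed at half the most; returns when the fingers have stopped.
- r.sleep(seconds).
- r.inverse_kinematics(position, orientation): joint angles nearest the present ones, or None.
- r.snapshot(name): name is "scene" or "side" or "wrist"; returns a dict with "img" (384x512x3 uint8, blue, green, red), "z_map" (384x512 float32, m along the optical axis (not along the pixel's ray), 0 where there is no reading), "camera_matrix" (3x3 intrinsics, pixels), "extrinsics" (4x4, takes a point from world to camera coordinates); the wrist camera has in their place "mount" (4x4, takes a point from camera to tool coordinates, whose origin is the TCP and whose axes are the flange's). Camera axes: x right, y up, looking along -z (the intrinsics and any distortion apply to the point x, -y, -z); pixel columns grow to the right and rows downward; lengths in m; the calibration is good to about 2 mm. A picture is of the moment at which its call begins: read the wrist's pose just before it.
A pose or a line that the arm cannot do raises r.IKError and nothing moves.
- r.finish_job(): hands the job in, once; it reports no verdict.
Readings, each from a call of its own:
- r.read_time_s(): time.
- r.read_q(): joint angles.
- r.read_qd(): joint speeds.
- r.read_effort(): joint torques, N m.
- r.read_ee_pos(): TCP position.
- r.read_orientation(): TCP orientation.
- r.read_force(): force on the tool from outside, world axes, zero at the start.
- r.read_ft_torque(): the same for the moment, N m.
- r.read_opening(): opening from 0.0 (shut) to 1.0 (fully open).
Only numpy, scipy, OpenCV 4.12 (cv2) and the standard library are available. Lean on these libraries where they do the work, as an engineer would, in place of code of your own. Each camera call takes 0.05 s, during which the arm holds its last target. There are 200 camera calls.

## Working session

There is one attempt and no reset: what is moved stays moved. The work goes in short steps, each a Python script; the robot and the scene stay as the last script left them, time stands still between calls to the robot, and variables do not carry over. Pictures are saved under pics/ and viewed, about 8 in all and at most 12, crops included, and the job is handed in when it is done.

```bash
ls; mkdir -p pics; python3 - <<'E'
from bench import r
import cv2, numpy as np, pickle
print(r.read_time_s())
ims={}
for n in("scene","side"):
    s=r.snapshot(n); ims[n]=s; cv2.imwrite(f"pics/{n}0.png",s["img"]); print(n,s["camera_matrix"],s["extrinsics"],[k for k in s])
pickle.dump(ims,open("s0.pkl","wb"))
print(r.read_time_s(), r.read_orientation())
a,b=ims["scene"]["img"],ims["side"]["img"]
cv2.imwrite("pics/both.png",cv2.resize(np.vstack([a,b]),None,fx=.78,fy=.78))
E
```

```text
pics
0.0
scene [[358.31495686   0.         253.24631431]
 [  0.         358.31495686 195.60267827]
 [  0.           0.           1.        ]] [[-0.09200334  0.9956634  -0.01377582  0.18137215]
 [-0.73439899 -0.05850578  0.67619169  0.30733219]
 [ 0.67245335  0.07232884  0.73659692 -1.39167675]
 [ 0.          0.          0.          1.        ]] ['img', 'z_map', 'camera_matrix', 'extrinsics']
side [[424.86483149   0.         258.39587255]
 [  0.         424.86483149 198.82548737]
 [  0.           0.           1.        ]] [[ 0.85425151 -0.51969668 -0.01302729 -0.56365887]
 [ 0.28504646  0.44729459  0.84774764 -0.25625037]
 [-0.4347446  -0.72790309  0.53023978 -0.98980315]
 [ 0.          0.          0.          1.        ]] ['img', 'z_map', 'camera_matrix', 'extrinsics']
0.1 [-7.07070460e-01  7.07142733e-01  4.56563757e-04 -5.58812464e-04]
```

View pics/scene0.png

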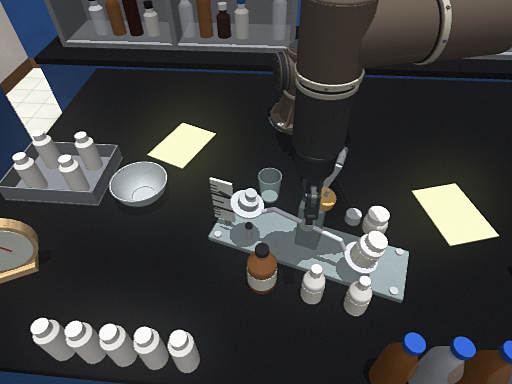

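View pics/side0.png

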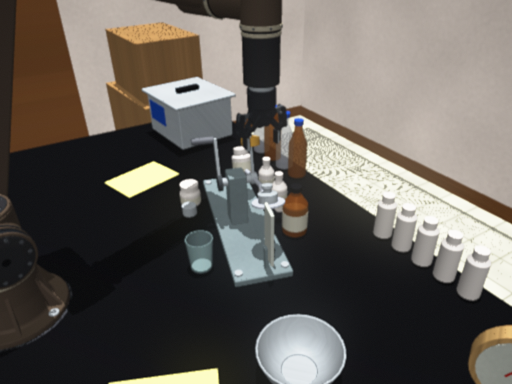

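The scene view, taken from the far side, shows the plate with corners near (209,237), (404,293) and (409,258), and the lever grip near (340,158). In the side view the grip is near (204,140) and the plate's near corners are (235,283) and (292,270). Next I'll use depth to fit the plate and the grip.

```bash
cat > geo.py <<'E'
import numpy as np
def cloud(s):
    z=s["z_map"];K=s["camera_matrix"];E=s["extrinsics"]
    v,u=np.mgrid[:z.shape[0],:z.shape[1]]
    c=np.stack([(u-K[0,2])/K[0,0]*z,-(v-K[1,2])/K[1,1]*z,-z],-1)
    w=(c-E[:3,3])@E[:3,:3]; w[z<=0]=np.nan
    return w
def project(s,p):
    c=np.atleast_2d(p)@s["extrinsics"][:3,:3].T+s["extrinsics"][:3,3];K=s["camera_matrix"]
    return np.stack([K[0,0]*c[:,0]/-c[:,2]+K[0,2],K[1,1]*-c[:,1]/-c[:,2]+K[1,2]],-1)
E
python3 - <<'E'
import pickle,cv2,numpy as np
from geo import *
d=pickle.load(open("s0.pkl","rb"))
roi={"scene":(200,190,420,300),"side":(195,170,300,290)}
for n,s in d.items():
    w=cloud(s);x0,y0,x1,y1=roi[n]
    m=np.zeros(w.shape[:2],bool);m[y0:y1,x0:x1]=1
    b=s["img"].astype(int)
    m&=(np.abs(w[...,2]-.02)<.007)&(b.max(-1)>70)&(b[...,0]>b[...,2]-5)
    k,l,st,_=cv2.connectedComponentsWithStats(m.astype(np.uint8)); 
    m=m&(cv2.morphologyEx(m.astype(np.uint8),cv2.MORPH_OPEN,np.ones((3,3)))>0)
    p=w[m][:,:2]; print(n,len(p),np.median(w[m][:,2]),cv2.minAreaRect((p*1000).astype(np.float32)))
    print(cv2.boxPoints(cv2.minAreaRect((p*1000).astype(np.float32))))
# grip
s=d["side"];w=cloud(s)
for v in range(132,150,2): print(v,[ (u,)+tuple(np.round(w[v,u],3)) for u in range(192,222,4)])
A=d["scene"]["img"][140:300,195:420];B=d["side"]["img"][125:290,170:310]
a=cv2.resize(A,None,fx=3.4,fy=3.4,interpolation=cv2.INTER_CUBIC)[:560];cv2.imwrite("pics/a.png",a)
b=cv2.resize(B,None,fx=3.6,fy=3.6,interpolation=cv2.INTER_CUBIC);cv2.imwrite("pics/b.png",b)
E
```

```text
scene 5950 0.02025104646160089 ((586.6168823242188, 24.11346435546875), (519.97607421875, 200.84852600097656), 73.63794708251953)
[[ 417.01953 -197.05511]
 [ 609.7339  -253.63536]
 [ 756.21423  245.28204]
 [ 563.4999   301.8623 ]]
side 3867 0.021477639003718817 ((568.1875610351562, 28.83837890625), (522.6498413085938, 233.94552612304688), 73.5604476928711)
[[ 382.04086 -188.69957]
 [ 606.4225  -254.907  ]
 [ 754.3342   246.37633]
 [ 529.95264  312.58374]]
132 [(192, np.float64(0.706), np.float64(0.579), np.float64(0.071)), (196, np.float64(0.721), np.float64(0.575), np.float64(0.069)), (200, np.float64(0.738), np.float64(0.576), np.float64(0.065)), (204, np.float64(0.757), np.float64(0.579), np.float64(0.059)), (208, np.float64(0.777), np.float64(0.585), np.float64(0.053)), (212, np.float64(0.791), np.float64(0.578), np.float64(0.052)), (216, np.float64(0.813), np.float64(0.586), np.float64(0.044)), (220, np.float64(0.832), np.float64(0.587), np.float64(0.039))]
134 [(192, np.float64(0.704), np.float64(0.577), np.float64(0.064)), (196, np.float64(0.723), np.float64(0.581), np.float64
[... 3301 characters left out ...]
at64(0.778), np.float64(0.558), np.float64(0.001)), (216, np.float64(0.563), np.float64(0.054), np.float64(0.251)), (220, np.float64(0.802), np.float64(0.534), np.float64(0.004))]
148 [(192, np.float64(0.702), np.float64(0.588), np.float64(-0.001)), (196, np.float64(0.715), np.float64(0.576), np.float64(0.001)), (200, np.float64(0.727), np.float64(0.563), np.float64(0.003)), (204, np.float64(0.745), np.float64(0.566), np.float64(-0.003)), (208, np.float64(0.754), np.float64(0.545), np.float64(0.003)), (212, np.float64(0.771), np.float64(0.544), np.float64(-0.001)), (216, np.float64(0.562), np.float64(0.051), np.float64(0.247)), (220, np.float64(0.798), np.float64(0.526), np.float64(-0.001))]
```

View pics/a.png

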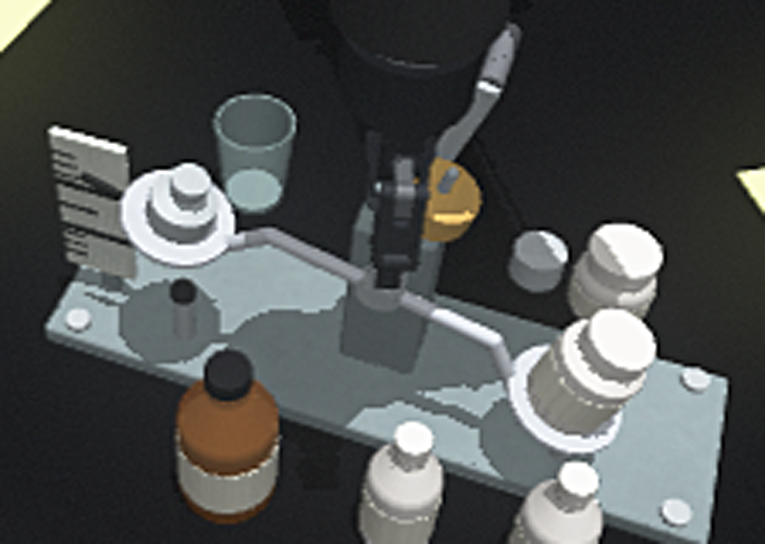

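View pics/b.png

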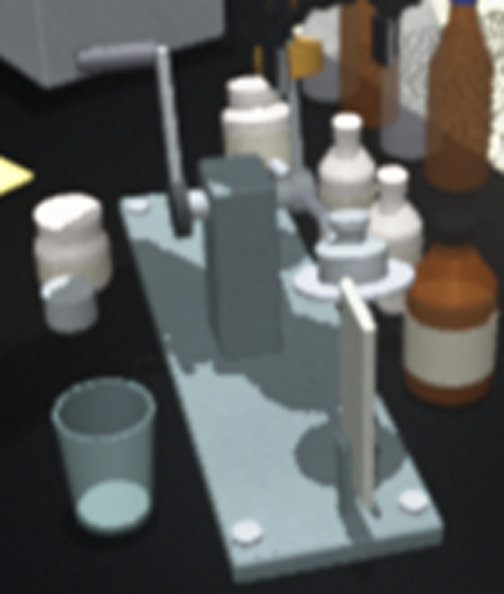

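The plate fit gives a stand origin near (0.610, 0.017) and yaw about -0.286. The grip this predicts, (0.540, 0.069, 0.266), agrees with the measured bar surface. The open gripper currently straddles the brass weight, which I'll use for tracking tilt, so I move straight up first and then go to the pre-grasp.

```bash
cat > rob.py <<'E'
import numpy as np,cv2
from scipy.spatial.transform import Rotation as R
from geo import *
YAW=-0.2862; PIV=np.array([.610,.017,.150])
S=R.from_euler('z',YAW).as_matrix(); X,Y=S[:,0],S[:,1]; Z=np.array([0,0,1.])
SGN=1
def up(a): return np.cos(a)*Z-np.sin(a)*Y
def quat(a,sgn=SGN):
    z=-up(a); y=sgn*(np.cos(a)*Y+np.sin(a)*Z); return R.from_matrix(np.stack([np.cross(y,z),y,z],1)).as_quat()
def grip(a): return PIV-.082*X+.120*up(a)
def tcp(a,back=0): return grip(a)+(back-.019)*up(a)
def brass(s):
    """subpixel centroid of brass disc in scene image"""
    b=s["img"].astype(float); e=np.clip((b[...,2]-b[...,0]-25)/60,0,1)
    e[:, :285]=0;e[:,360:]=0;e[:165]=0;e[235:]=0
    k,l,st,c=cv2.connectedComponentsWithStats((e>0.3).astype(np.uint8))
    i=1+np.argmax(st[1:,4]); w=e*cv2.dilate((l==i).astype(np.uint8),np.ones((3,3)))
    v,u=np.mgrid[:384,:512]
    return np.array([(w*u).sum(),(w*v).sum()])/w.sum(), st[i,4]
def disc(th): return PIV+.05*X+.105*up(th)*1.0
E
python3 - <<'E'
from bench import r
from rob import *
import pickle
p=r.read_ee_pos(); r.move_linear([p[0],p[1],.42],speed=.25)
for sg in(1,-1):
    for a in(-.25,.3,.7):
        q=r.inverse_kinematics(tcp(a),quat(a,sg)); print(sg,a,None if q is None else np.round(q,2))
E
```

```text
1 -0.25 [ 0.59  0.21 -0.25  0.16 -1.31 -2.51]
1 0.3 [ 0.19  0.07 -0.24 -0.29 -1.13 -1.93]
1 0.7 [-0.24  0.17 -0.18 -0.74 -1.28 -1.38]
-1 -0.25 [ 0.59  0.21 -0.25  0.16 -1.31  0.63]
-1 0.3 [ 0.19  0.07 -0.24 -0.29 -1.13  1.21]
-1 0.7 [-0.24  0.17 -0.18 -0.74 -1.28  1.76]
```

```bash
sed -i 's/^SGN=1/SGN=-1/' rob.py; python3 - <<'E'
from bench import r
from rob import *
import pickle
r.move_to(tcp(-.25,.10),quat(-.25))
cs=[]
for i in range(2):
    s=r.snapshot("scene");cs.append(np.r_[brass(s)]if 0 else np.r_[brass(s)[0],brass(s)[1]])
print(cs,project(s,[disc(t) for t in(-.25,0,.25)]))
pickle.dump(s,open("ref.pkl","wb"))
w=r.snapshot("wrist")
im=np.hstack([cv2.resize(s["img"][140:300,200:400],None,fx=2.2,fy=2.2,interpolation=2)[:352],cv2.resize(w["img"],(352,264))[:]if 0 else cv2.copyMakeBorder(cv2.resize(w["img"],(352,264)),0,88,0,0,0)])
cv2.imwrite("pics/c.png",im);print(r.read_time_s(),r.read_ee_pos(),tcp(-.25,.1),r.read_force(),r.read_ft_torque())
E
```

```text
[array([323.09798471, 197.47602502, 467.        ]), array([323.10109234, 197.47575993, 466.        ])] [[321.59922826 201.60025327]
 [309.8267241  197.3055028 ]
 [297.94867193 195.12858505]]
2.05 [0.54603582 0.08732032 0.34486025] [0.54537418 0.08785476 0.3447514 ] [ 0.09748959  0.51603492 -0.18573783] [ 0.76241576 -0.23896296 -0.00751718]
```

View pics/c.png

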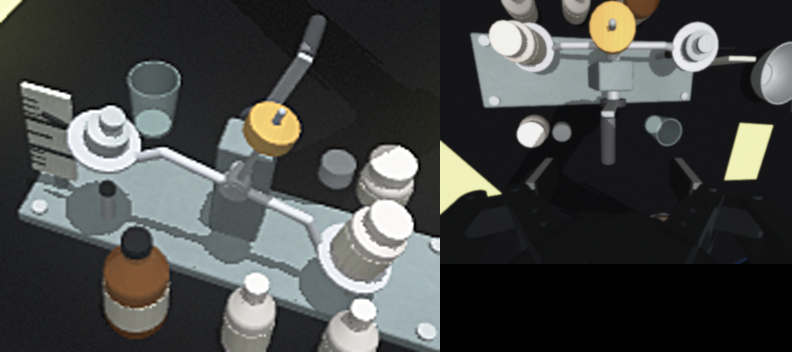

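The scene crop shows the brass disc unobstructed, with a clean centroid at u = 323.1. The wrist view has the grip bar (608,135) midway between the fingers (540 and 688). Now I grasp.

```bash
python3 - <<'E'
from bench import r
from rob import *
r.move_linear(tcp(-.25),speed=.1)
print(r.read_force(),brass(r.snapshot("scene")))
r.command_gripper(0.0)
print(r.read_time_s(),r.read_opening(),r.read_force(),r.read_ft_torque())
s=r.snapshot("scene");print(brass(s)); 
t0=r.read_time_s()
for a in(-.24,-.23,-.20):
    r.move_linear(tcp(a),quat(a),speed=.06); t=r.read_time_s(); print(a,t-t0,np.round(r.read_ee_pos()-tcp(a),4),np.round(r.read_force(),2)); t0=t
w=r.snapshot("wrist");s2=r.snapshot("side")
cv2.imwrite("pics/d.png",np.hstack([cv2.resize(w["img"],(384,288)),cv2.resize(s2["img"][90:240,150:350],(384,288))]))
E
```

```text
[ 0.41162283 -0.88097107  0.58782114] (array([323.09938193, 197.47394703]), np.int32(466))
3.8917 0.19021693008003407 [-0.60955605  1.3658807   2.40499693] [ 0.94377371  0.13715079 -0.10714486]
(array([323.10307296, 197.47653341]), np.int32(466))
-0.24 0.25 [ 0.     -0.      0.0002] [-2.23  1.93  2.68]
-0.23 0.25 [0.     0.     0.0002] [-1.56  1.44  4.47]
-0.2 0.25 [ 0.     -0.0002  0.0002] [-1.54  2.84  3.86]
```

View pics/d.png

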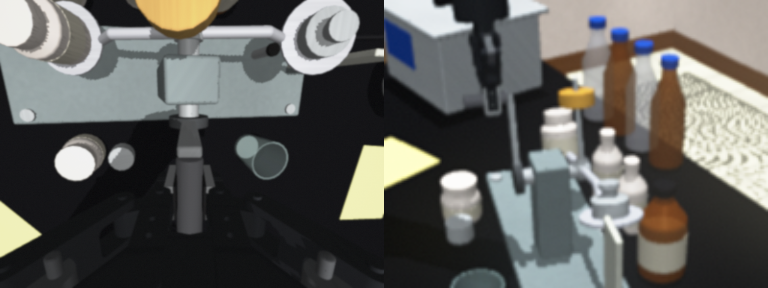

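The wrist view shows the pads square on the bar (190,190), and a small move takes 0.25 s. Next I'll write a Kalman + LQR controller, test it on a simulated plant, then run it.

```bash
cat > ctl.py <<'E'
import numpy as np
from scipy.linalg import expm, solve_discrete_are
I,B,KG,KS=.0233,.08,.316,.25
# states th, om, M, a, adot  (a = absolute lever angle)
A=np.zeros((5,5));A[0,1]=1;A[1]=np.array([KG-KS,-B,1,KS,.02])/I;A[3,4]=1
def trans(T=.25,h=.05):
    """hold h, then move a by da in T: x(th,om,M), returns F(3x3), Ga (a), Gd (da)"""
    P1,P2=expm(A*h),expm(A*T); E=np.zeros((5,4));E[:4,:4]=np.eye(4)
    x=P1@E; d=np.zeros(5);d[4]=1/T
    F=(P2@x)[:3]; return F[:,:3],F[:,3],(P2@d)[:3]
F,Ga,Gd=trans()
Ad=np.zeros((3,3));Ad[:2,:2]=F[:2,:2];Ad[:2,2]=Ga[:2];Ad[2,2]=1
Bd=np.r_[Gd[:2],1][:,None]
Q=np.diag([1,.15,.0]);Rr=np.array([[.6]]);Pq=solve_discrete_are(Ad,Bd,Q+1e-9*np.eye(3),Rr)
K=np.linalg.solve(Rr+Bd.T@Pq@Bd,Bd.T@Pq@Ad)[0]
class Ctl:
    def __init__(s,a): s.a=a;s.free=False;s.ref=-.25;s.log=[];s.x=None
    def step(s,t,z,target=0.,rate=.06):
        """z = measured tilt now; returns new a"""
        if not s.free:
            if z>-.244:
                s.free=True; s.x=np.array([z,.02,(KS-KG)*z-KS*(s.a-.03)]); s.P=np.diag([1e-5,1e-3,4e-4]); s.ref=z
            else: da=.03
        if s.free:
            H=np.array([1,0,0.]);k=s.P@H/(s.P[0,0]+4e-6); s.x=s.x+k*(z-s.x[0]); s.P=s.P-np.outer(k,H@s.P)
            s.ref0=s.ref; s.ref+=np.clip(target-s.ref,-rate*.3,rate*.3)
            wr=(s.ref-s.ref0)/.3
            ar=(-s.x[2]-(KG-KS)*s.ref0+B*wr)/KS
            da=np.clip(-K@np.array([s.x[0]-s.ref0,s.x[1]-wr,s.a-ar]),-.06,.06)
            s.x=F@s.x+Ga*s.a+Gd*da; s.P=F@s.P@F.T+np.diag([1e-7,1e-5,2e-6])
        s.a=float(np.clip(s.a+da,-.3,.95)); s.log.append((t,z,s.a,*(s.x if s.free else (0,0,0)),s.ref)); return s.a
E
python3 - <<'E'
from ctl import *
print(K,np.abs(np.linalg.eigvals(Ad-Bd@K[None])))
rng=np.random.default_rng(0)
for M,ks,kg in((-.084,.25,.316),(-.15,.23,.33),(-.02,.27,.30)):
    c=Ctl(-.2);th,om,a,t=-.25,0,-.2,0;mx=0
    for n in range(100):
        an=c.step(t,th+.001*rng.normal())
        for i in range(300):
            ad=(an-a0)/.25 if i>=50 else 0
            if i==0:a0=a;ad=0
            a+=ad*.001; om+=.001*(M+kg*th+ks*(a-th)-.06*om+.02*(ad-om))/.0233; th+=om*.001
            if th<-.25: th=-.25;om=max(om,0)
            mx=max(mx,abs(om))
        a0=a;t+=.3
    L=np.array(c.log);print(mx,L[:,1].max(),np.round(L[::6,1],3),L[-1])
E
```

```text
[0.81065451 0.20953671 1.03607808] [0.41552104 0.38564479 0.38564479]
0.08023344501588564 0.016301215170304518 [-0.25  -0.249 -0.252 -0.25  -0.187 -0.074  0.016  0.002  0.     0.
  0.001  0.001  0.003  0.002  0.001 -0.001  0.   ] [ 2.97000000e+01 -7.72211603e-06  3.34565297e-01  1.25145613e-03
  1.51801431e-03 -8.39604671e-02  0.00000000e+00]
0.09029767936137646 0.03422320175468482 [-0.249 -0.251 -0.25  -0.249 -0.25  -0.251 -0.182 -0.055  0.034 -0.006
  0.004 -0.003 -0.001  0.    -0.001 -0.003 -0.003] [ 2.97000000e+01  1.85586728e-03  6.48731504e-01  2.33841441e-03
 -1.03237009e-03 -1.62766592e-01  0.00000000e+00]
0.08415595361377631 0.0051777668995883 [-0.251 -0.25  -0.226 -0.122 -0.011  0.002  0.    -0.002 -0.001 -0.001
 -0.001 -0.002 -0.006 -0.003 -0.001 -0.001 -0.   ] [ 2.97000000e+01  8.83245621e-04  7.03396616e-02  2.52935788e-03
  2.19318192e-03 -1.81161918e-02  0.00000000e+00]
```

```bash
cat > run.py <<'E'
import sys,pickle,os
from bench import r
from rob import *
from ctl import *
ths=np.linspace(-.35,.35,71); s=r.snapshot("scene")
us=project(s,[disc(t) for t in ths])[:,0]; us+=323.10-np.interp(-.25,ths,us)
def tilt(s):
    c,n=brass(s); return float(np.interp(-c[0],-us,ths)),n
def run(N,target=0.,calm=3):
    c=pickle.load(open("c.pkl","rb")) if os.path.exists("c.pkl") else Ctl(-.2)
    calmn=0
    for i in range(N):
        t=r.read_time_s(); s=r.snapshot("scene"); z,n=tilt(s)
        a=c.step(t,z,target); r.move_linear(tcp(a),quat(a),speed=.15)
        L=c.log[-1]
        print(*["%.3f"%v for v in L],n, np.round(np.linalg.norm(r.read_force()),1))
        calmn=calmn+1 if c.free and abs(z-target)<.012 and abs(L[4])<.012 else 0
        if calmn>=calm: break
    pickle.dump(c,open("c.pkl","wb")); return c
E
python3 - <<'E'
from run import *
run(48)
s=r.snapshot("scene");print(tilt(s),r.read_time_s())
cv2.imwrite("pics/e.png",cv2.resize(s["img"][160:290,195:400],None,fx=3.8,fy=3.8,interpolation=2))
E
```

```text
4.842 -0.250 -0.170 0.000 0.000 0.000 -0.250 466 6.8
5.142 -0.250 -0.140 0.000 0.000 0.000 -0.250 467 6.6
5.442 -0.250 -0.110 0.000 0.000 0.000 -0.250 466 5.8
5.742 -0.250 -0.080 0.000 0.000 0.000 -0.250 466 6.8
6.042 -0.250 -0.050 0.000 0.000 0.000 -0.250 466 6.5
6.342 -0.250 -0.020 0.000 0.000 0.000 -0.250 467 6.9
6.642 -0.250 0.010 0.000 0.000 0.000 -0.250 466 7.4
6.942 -0.250 0.040 0.000 0.000 0.000 -0.250 467 6.6
7.242 -0.250 0.070 0.000 0.000 0.000 -0.250 466 6.3
7.542 -0.250 0.100 0.000 0.000 0.000 -0.250 465 5.8
7.842 -0.250 0.130 0.000 0.000 0.000 -0.250 467 4.7
8.142 -0.249 0.160 0.000 0.000 0.000 -0.250 467 3.5
8.442 -0.239 0.157 -0.225 0.067 -0.017 -0.221 466 2.8
8.742 -0.220 0.120 -0.190 0.078 -0.013 -0.203 463 1.9
9.042 -0.203 0.151 -0.194 0.054 -0.018 -0.185 468 1.9
9.342 -0.194 0.148 -0.175 0.077 -0.018 -0.167 466 0.2
9.642 -0.173 0.133 -0.148 0.078 -0.017 -0.149 466 1.2
9.942 -0.149 0.125 -0.127 0.068 -0.018 -0.131 469 2.4
10.242 -0.133 0.132 -0.115 0.064 -0.019 -0.113 462 2.2
10.542 -0.114 0.123 -0.093 0.070 -0.019 -0.095 464 1.9
10.842 -0.095 0.119 -0.075 0.067 -0.019 -0.077 461 3.8
11.142 -0.074 0.110 -0.053 0.066 -0.019 -0.059 463 2.3
11.442 -0.055 0.110 -0.037 0.061 -0.019 -0.041 462 3.8
11.742 -0.040 0.110 -0.022 0.064 -0.020 -0.023 453 4.3
12.042 -0.021 0.100 -0.000 0.067 -0.020 -0.005 454 3.0
12.342 -0.001 0.074 0.014 0.025 -0.020 0.000 455 2.9
12.642 0.009 0.074 0.010 -0.011 -0.021 0.000 454 3.9
12.942 0.009 0.079 0.005 -0.013 -0.021 0.000 453 3.6
13.242 0.009 0.073 0.008 -0.007 -0.020 0.000 452 3.1
13.542 0.009 0.073 0.007 -0.010 -0.020 0.000 455 3.4
13.842 0.006 0.077 0.003 -0.008 -0.020 0.000 454 3.6
(0.0033697000724732923, np.int32(453)) 14.1917
```

View pics/e.png

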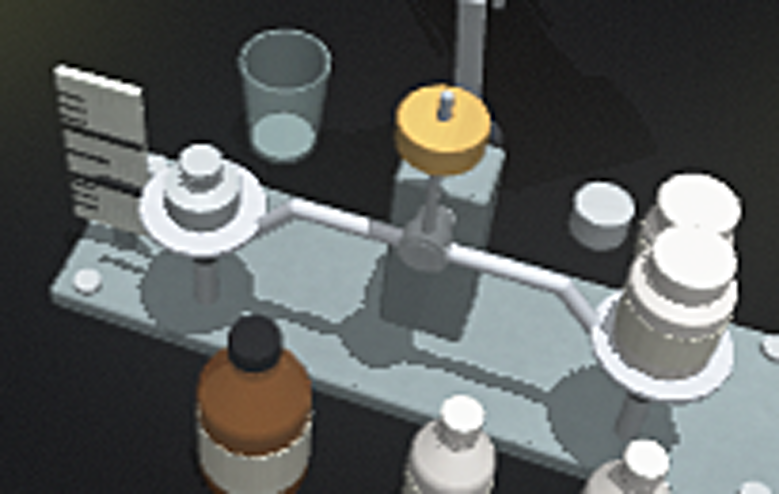

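The beam is near level at about 0.003 rad. In this view the scale's thick bars are at y≈140 and 185 and the middle mark is at ≈158; the pointer's tip isn't clearly distinguishable. I'll hold a little longer and cross-check level from depth.

```bash
python3 - <<'E'
from run import *
run(6,calm=99)
s=r.snapshot("scene");z=tilt(s)[0];print(z,r.read_time_s())
pickle.dump(s,open("lev.pkl","wb"))
ref=pickle.load(open("ref.pkl","rb"))
for n,q in(("ref",ref),("lev",s)):
    w=(cloud(q)-PIV)@S; b=q["img"].astype(int)
    m=(b[...,2]-b[...,0]>45);m[:,:285]=0;m[:,360:]=0;m[:165]=0;m[235:]=0
    p=w[m];p=p[np.abs(p[:,0]-.05)<.06]; print(n,"brass",np.nanmedian(p,0), np.nanpercentile(p,[5,95],0))
    # pans/weights: bright neutral points in beam plane
    W=(b.min(-1)>90)&(np.abs(w[...,0]-.05)<.042)
    for sg in(1,-1):
        p=w[W&(np.abs(w[...,1]*sg-.150)<.06)&(w[...,2]>-.10)]
        h,e=np.histogram(p[:,2],np.arange(-.1,.14,.005)); print(sg,len(p),dict(zip(np.round(e[:-1],3),h)))
    print("tip",project(q,[PIV+S@np.array([.05,-.225*np.cos(t)-.03*np.sin(t),-.03*np.cos(t)-.225*np.sin(t)]) for t in(-.25,-.1,0,.1)]))
a=cv2.resize(ref["img"][165:240,200:275],None,fx=5.3,fy=5.3,interpolation=2);b=cv2.resize(s["img"][165:240,200:275],None,fx=5.3,fy=5.3,interpolation=2)
cv2.imwrite("pics/f.png",np.hstack([a,b]))
E
```

```text
14.242 0.003 0.080 0.001 -0.004 -0.020 0.000 452 4.2
14.542 0.002 0.078 0.002 -0.001 -0.020 0.000 454 2.5
14.842 0.001 0.080 -0.000 -0.002 -0.020 0.000 454 3.6
15.142 -0.000 0.080 -0.000 0.000 -0.020 0.000 455 4.1
15.442 -0.000 0.080 -0.000 0.000 -0.020 0.000 454 3.8
15.742 -0.000 0.080 -0.000 0.000 -0.020 0.000 456 3.5
-0.0003565781398270438 16.0917
ref brass [0.049476   0.02605301 0.11066001] [[0.02125396 0.00648793 0.09569094]
 [0.06454677 0.04788999 0.11770929]]
1 1312 {np.float64(-0.1): np.int64(0), np.float64(-0.095): np.int64(0), np.float64(-0.09): np.int64(0), np.float64(-0.085): np.int64(0), np.float64(-0.08): np.int64(0), np.float64(-0.075): np.int64(14), np.float64(-0.07): np.int64(70), np.float64(-0.065): np.int64(52), np.float64(-0.06): np.int64(77), np.float64(-0.055): np.int64(149), np.float64(-0.05): np.int64(42), np.float64(-0.045): np.int64(46), np.float64(-0.04): np.int64(41), np.float64(-0.035): np.int64(45), np.float64(-0.03): np.int64(44), np.float64(-0.025): np.int64(43), np.float64(-0.02): np.int64(39), np.float64(-0.015): np.int64(49), np.float64(-0.01): np.i
[... 5132 characters left out ...]
 np.int64(8), np.float64(0.045): np.int64(5), np.float64(0.05): np.int64(0), np.float64(0.055): np.int64(0), np.float64(0.06): np.int64(0), np.float64(0.065): np.int64(0), np.float64(0.07): np.int64(0), np.float64(0.075): np.int64(0), np.float64(0.08): np.int64(0), np.float64(0.085): np.int64(0), np.float64(0.09): np.int64(0), np.float64(0.095): np.int64(0), np.float64(0.1): np.int64(0), np.float64(0.105): np.int64(0), np.float64(0.11): np.int64(0), np.float64(0.115): np.int64(0), np.float64(0.12): np.int64(0), np.float64(0.125): np.int64(0), np.float64(0.13): np.int64(0)}
tip [[222.72966004 196.0756258 ]
 [220.04955107 204.11941772]
 [219.31891686 209.49398209]
 [219.38440368 214.83067701]]
```

View pics/f.png

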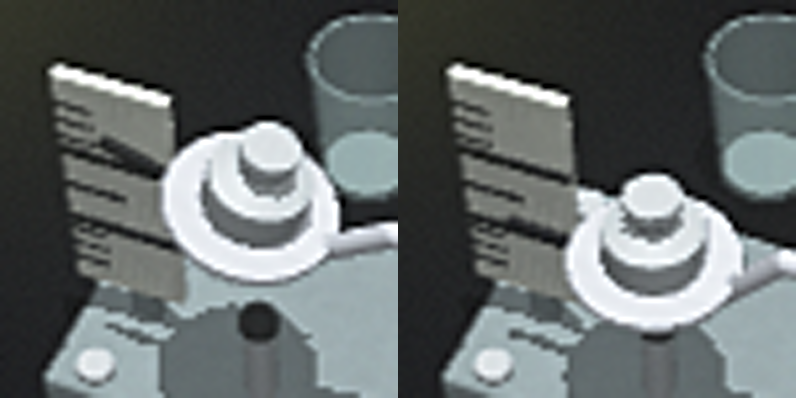

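The right-hand (level) crop shows the pointer tip at (512,222), just where the -0.25 reference plus the predicted shift puts it; parallax makes it look low on the plate. I'll refine level using both pans' depth.

```bash
python3 - <<'E'
import pickle
from rob import *
for n in("ref","lev"):
    q=pickle.load(open(n+".pkl","rb")); w=(cloud(q)-PIV)@S; b=q["img"].astype(int)
    W=(b.min(-1)>90)
    for it,t in enumerate([-.25 if n=="ref" else 0]*1):
        for k in range(4):   # pan points in beam frame at tilt t, refit the tilt from both pans
            c,s=np.cos(t),np.sin(t); y=c*w[...,1]+s*w[...,2]; z=-s*w[...,1]+c*w[...,2]
            m=W&(np.abs(z+.0235)<.008)&(np.hypot(w[...,0]-.05,np.abs(y)-.15)<.043)
            P=np.c_[y[m],z[m]]; L,Rr=P[P[:,0]>0],P[P[:,0]<0]
            co=np.polyfit(P[:,0],P[:,1],1); d=(np.median(L[:,1])-np.median(Rr[:,1]))/(L[:,0].mean()-Rr[:,0].mean())
            print(n,k,round(t,4),len(L),len(Rr),co,d); t+=co[0]
E
```

```text
ref 0 -0.25 338 375 [ 0.00100511 -0.02372506] 0.0008399823690937182
ref 1 -0.249 340 373 [ 0.00031886 -0.0237228 ] -5.925997923797369e-05
ref 2 -0.2487 341 373 [ 7.86822096e-05 -2.37106494e-02] -0.00038684992004324253
ref 3 -0.2486 341 373 [ 1.77179221e-08 -2.37106491e-02] -0.00046853135114404527
lev 0 0 380 350 [ 0.00055898 -0.0236956 ] 9.973955013738071e-06
lev 1 0.0006 380 348 [ 0.0001576  -0.02371958] -0.00047318268149787674
lev 2 0.0007 380 348 [ 3.61799989e-08 -2.37195811e-02] -0.0006427651929249209
lev 3 0.0007 380 348 [ 8.30622847e-12 -2.37195811e-02] -0.0006428068131364816
```

The two-pan depth fit reads -0.249 at the stop and 0.001 now, so the beam really is level. I hold for another 9 s or so, then hand in while calm.

```bash
python3 - <<'E'
from run import *
run(30,calm=99)
c=run(10,calm=3)
z=tilt(r.snapshot("scene"))[0];print("final",z,r.read_time_s(),r.read_opening())
L=np.array(c.log);print("max |tilt| since 11.1s",np.abs(L[L[:,0]>11.1,1]).max(),"max rate",np.abs(np.diff(L[:,1])/np.diff(L[:,0])).max())
if abs(z)<.01: r.finish_job(); print("handed in")
E
```

```text
16.142 -0.000 0.080 -0.000 0.000 -0.020 0.000 455 3.5
16.442 -0.000 0.080 -0.000 0.000 -0.020 0.000 455 2.8
16.742 -0.000 0.080 -0.000 0.000 -0.020 0.000 455 4.1
17.042 -0.000 0.081 -0.000 0.000 -0.020 0.000 454 4.0
17.342 -0.000 0.080 -0.000 0.000 -0.020 0.000 452 3.1
17.642 -0.000 0.081 -0.000 0.000 -0.020 0.000 454 4.1
17.942 -0.000 0.080 -0.000 0.000 -0.020 0.000 454 4.4
18.242 0.000 0.079 0.001 0.000 -0.020 0.000 454 3.8
18.542 0.000 0.080 0.000 -0.001 -0.020 0.000 456 4.1
18.842 0.000 0.080 -0.000 -0.000 -0.020 0.000 456 4.1
19.142 0.000 0.080 0.000 -0.000 -0.020 0.000 455 3.9
19.442 -0.000 0.080 -0.000 -0.000 -0.020 0.000 453 4.5
19.742 -0.000 0.080 -0.000 0.000 -0.020 0.000 455 4.2
20.042 0.000 0.080 0.000 0.000 -0.020 0.000 456 4.1
20.342 0.000 0.080 0.000 -0.000 -0.020 0.000 456 3.5
20.642 -0.000 0.080 -0.000 -0.000 -0.020 0.000 453 3.7
20.942 -0.000 0.080 0.000 0.000 -0.020 0.000 453 5.0
21.242 -0.000 0.080 -0.000 -0.000 -0.020 0.000 453 4.0
21.542 -0.000 0.080 -0.000 0.000 -0.020 0.000 454 3.1
21.842 -0.000 0.080 -0.000 0.000 -0.020 0.000 453 3.6
22.142 0.000 0.080 0.000 
[... 155 characters left out ...]
0.000 0.000 -0.020 0.000 454 3.7
23.342 0.000 0.080 -0.000 -0.000 -0.020 0.000 455 4.0
23.642 -0.000 0.080 -0.000 0.000 -0.020 0.000 454 3.2
23.942 0.000 0.079 0.000 0.000 -0.020 0.000 455 3.6
24.242 0.000 0.080 0.000 -0.000 -0.020 0.000 454 3.6
24.542 -0.000 0.080 -0.000 -0.000 -0.020 0.000 453 3.9
24.842 -0.000 0.080 0.000 0.000 -0.020 0.000 454 3.1
25.142 0.000 0.080 0.000 -0.000 -0.020 0.000 456 3.0
25.442 -0.000 0.081 -0.000 -0.000 -0.020 0.000 454 4.1
25.742 -0.000 0.080 0.000 0.000 -0.020 0.000 452 3.8
final -0.00018986099416705253 26.0917 0.18786450428300167
max |tilt| since 11.1s 0.0735226144897736 max rate 0.08000475362068095
the job is handed in; nothing more can be done
handed in
```

I gripped the lever and brought the beam up from its stop to level, at no more than about 0.08 rad/s. I then held it there with camera feedback and handed in at 26.1 s of the 51 s allowed, still holding the grip.

- **Hold:** the pointer was inside the middle zone (tilt within ±0.1 rad) without a break from about 10.8 s to the end, roughly 15 s. At hand-in the tilt read -0.0002 rad and the beam was at rest. The lever stood at about 0.08 rad, near the light-jar end of the range given.
- **Level check:** a separate depth fit of both pans gave +0.0007 rad when level and -0.249 rad at the start stop, which agrees with the brass-disc tracking. A rougher disc depth estimate read about -0.02 rad, and my eye reading of the pointer on the scale about +0.02 rad. Both agree with level given how coarse they are.
- **Forces and bystanders:** wrist force readings during the balancing stayed under about 8 N. I saw no bench item disturbed in the later pictures, but I did not measure their positions afterwards.

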